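# Load a chisel into the carousel and index it

## Robot

A 6-joint arm with a two-finger parallel gripper is mounted at the origin on the work surface. World frame = base frame: x ahead of the robot, y to its left, z up, the work surface at z = 0. Lengths are in m, angles in rad, forces in N, time in s.
With the tool pointing down it reaches from about 0.375 to 0.975 m from the base axis. Payload 3.8 kg.
Tool frame: the origin (TCP) lies on the centre line of the jaws, within the pads' length; the fingertips stand 25 mm ahead of it and the grasp point (between the pads) lies 6 mm ahead of it; y points along the fingers, z is the direction in which the jaws open and shut, and the axes are right-handed (so a half turn about y gives the same grasp; the last joint's range is limited). The gripper opens to 85 mm and grips with 20 to 120 N. Pads are 22 mm wide; open, the fingers measure 114 mm over their backs; the gripper's body (76 mm by 85 mm) begins 54 mm behind the grasp point. The pads swing forward as they close: fully open they stand 13 mm farther back than shut.
Start: joints at [1.091, 0.264, 1.604, -0, 1.274, -0.037], TCP at [0.289, 0.61, 0.256] pointing down, gripper open.
Joint ranges: [-2.63, 2.63], [-0.94, 2.18], [0.31, 2.57], [-1.31, 4.45], [0, 2.66], [-2.55, 2.55]. Speed limits (rad/s): [2.57, 2.57, 3.14, 3.14, 3.14, 3.14].

## Interface

Orientations are given as a rotation vector (axis times angle).
In Python, from workcell import bot gives the robot as it stands.
- The arm moves only by the shell command python3 -m jog 'ROWS' [FORCE]. ROWS is JSON, a list of rows, each a list of 5 numbers: the shift along the world's x, y, z in mm, then the turn about the world's z in degrees, then the finger opening in mm, from 0 to 85.4. A call has exactly 10 rows; each row is the pose to reach, as a shift and turn from the pose commanded when the call began; what a row does not reach only later rows make up. A row lasts 1/8 s, in which the tool goes at most 62.5 mm and 10.7 degrees, less where a joint would pass 70% of its speed; a pose out of reach is approached as far as the arm can. A call with a gripper value outside its range is refused whole. The fingers move at their own pace and stop on an object; FORCE is the grip in N (left out, the last holds). Time passes only in rows, so rows that repeat a pose let the fingers close, or fill a call up. It gives the time, the measured TCP pose, the force and the opening at its end, in the units of the state.
- bot.read_state(): the state, without advancing time (a new reading comes with each control period).
- bot.read_camera(name): name is "scene" or "top"; returns a dict with "pixels" (480x640x3 uint8, red, green, blue), "fx", "fy", "cx", "cy" (pixels), "R" (3x3) and "t" (3): a world point X has camera coordinates R X + t. Camera axes: x right, y down, z forward; pixel columns grow to the right and rows downward; lengths in m; the calibration is good to about 2 mm. A picture is of the moment at which its call begins. There is no depth.
- bot.finish_job(): hands the job in, once; it reports no verdict.
The state is a dict: "time": time; "q": joint angles; "joint_vel": joint speeds; "joint_torque": joint torques, N m; "tool_pos": TCP position; "tcp_rot": TCP orientation; "wrist_force": force on the tool from outside, world axes, zero at the start; "torque": the same for the moment, N m; "width": opening from 0.0 (shut) to 1.0 (fully open).
Only numpy, scipy, OpenCV 4.12 (cv2) and the standard library are available. Lean on these libraries where they do the work, as an engineer would, in place of code of your own. Each camera call takes 0.05 s, during which the arm holds its last target.

## Task

Take the red-handled chisel out of the wooden bench block and push it, tip first, fully home into the empty pocket at the yellow pointer of the chisel carousel, and let go of it. Then turn the carousel anticlockwise (seen from above) by exactly one click, so that the next empty pocket stands at the pointer, and let go. Leave the blue-handled rasp in its block and the mallet, the brush and the marble offcut where they lie.

Things in the scene. Friction and masses are not known exactly. Their poses are not given: they have to be found in the camera images.
- chisel_grip (a point): Middle of the red handle of the chisel (0.25 kg, 160 mm long, round about its z axis, which runs tip to handle), upright in a hole of the block. From the tip: steel shank 70 mm long, 20 mm diameter, last 15 mm tapering to 8 mm; brass flange 40 mm diameter, 6 mm thick; red handle 30 mm diameter, 84 mm long. This point is 118 mm above the tip, 48 mm above the flange's underside, 42 mm below the top.
- chisel_shoulder (a point): Centre of the underside of the chisel's brass flange, 70 mm above the tip; same axes as chisel_grip. It rests on the block's top at the start, and on the pocket's rim when the chisel is fully home.
- front_pocket (a point): The empty pocket at the yellow pointer at the start: eight-sided aluminium tube, 24 mm wide inside, 36 outside, 80 deep, fixed to the carousel. Origin: centre of its mouth, 80 mm from the carousel's axis, 115 mm above the table. z runs along the tube out of the mouth and leans 25 degrees from vertical, outwards from the axis (roughly towards the robot). A chisel slides in along -z.
- next_pocket (a point): The next empty pocket, same make and axes as front_pocket, 60 degrees round the carousel; seen from the robot, the first to the left of front_pocket. It must come to the pointer.
- carousel_base: Fixed round base, dark steel, 220 mm diameter, 20 high; origin: centre of its underside, on the carousel's vertical axis. A yellow pointer sticks out along -x, to 150 mm from the centre. Six pockets stand 60 degrees apart above it; the two to the right of the front one hold fixed dark wooden handles, up to 132 mm from the axis and 203 mm above the table.
- hub_grip (a point): Grip point of the black bar handle on top of the carousel's hub, on its vertical axis, 184 mm above the table. The bar is fixed to the carousel: 70 mm long along this point's x, 14 mm thick along y, 158 to 202 mm above the table. front_pocket lies on its -x side. Room for fingers all round.
- carousel (a joint): Angle of the carousel in rad, growing anticlockwise from above. A spring detent holds it at 0 (start, front_pocket at the pointer), 1.047 (one click) and 2.094 (two); stops just below 0 and past 2.094. About 0.25 N m takes it over the hump, crest near 0.52; let go past it, it snaps on to the next click. Turned by twisting the bar handle.
- bench_block: Fixed wooden block, 70 mm (x) by 180 mm (y) by 85 mm high; origin at the centre of its underside. Two upright holes, 27 mm in diameter and 78 mm deep, at y = +55 and -55 mm on its centre line; one holds the chisel, the other the rasp.
- rasp_grip (a point): Middle of the blue handle of a rasp (loose bystander) of the same size as the chisel, upright in the other hole of the block; leave it there.
- mallet_mid (a point): Middle of the steel head (70 mm in diameter, 85 mm long) of a mallet lying on the table; its 140 mm wooden handle points along -x of this point. Bystander.
- offcut: White marble offcut, 90 by 60 by 45 mm, lying flat; origin at the centre of its underside. Bystander.
- dust_brush: Flat dust brush about 200 mm long along its x axis, 60 mm wide, 29 mm high, with white ferrule and pale wooden handle towards -x; origin on the table under the middle of it. Bystander.
Mind the look-alikes: they are no part of the job. What is shaped like the part that bears chisel_grip but turquoise is not meant.

How it is judged:
By the outcome, as a careful person would: the job done as asked, in the order asked, and still so for the second after the job is handed in, with the robot touching nothing.
It also fails if it takes over 59 s, if anything falls off the work surface, if the arm or the gripper's body presses on something with over 40 N, if the wrist force passes 120 N, or if a joint passes its speed limit or range.

## Working session

There is one attempt and no reset: what is moved stays moved. The work goes in short steps, Python scripts to look and compute and a shell command to move; the robot and the scene stay as the last step left them, time stands still between calls to the robot, and variables do not carry over. Pictures are saved under pics/ and viewed, and the job is handed in when it is done.

```bash
mkdir -p pics; ls
python3 - <<'E'
from workcell import bot
import cv2
s=bot.read_state();print(s)
for n in("scene","top"):
    c=bot.read_camera(n);cv2.imwrite(f"pics/{n}0.png",c["pixels"][:,:,::-1]);print(n,c["fx"],c["fy"],c["cx"],c["cy"],c["R"],c["t"])
E
```

```text
pics
{'time': 0.0, 'q': array([ 1.09107049e+00,  2.64753072e-01,  1.60537391e+00, -9.55954743e-06,
        1.27370049e+00, -3.68799382e-02]), 'joint_vel': array([ 0.00023758, -0.00035244, -0.00117915, -0.00032215,  0.0016049 ,
        0.00158362]), 'joint_torque': array([-2.45632524e-03, -5.15123785e+01, -3.67309284e+01, -5.12149345e-04,
        1.32540800e-02,  1.75438527e-05]), 'tool_pos': array([0.2889262 , 0.60929093, 0.25496207]), 'tcp_rot': array([-1.54492345,  0.34784103, -0.346952  ]), 'wrist_force': array([-0.83708574,  0.88614096,  0.49375258]), 'torque': array([-0.04845659, -0.01117588,  0.0311126 ]), 'width': 0.9999609028980898}
scene 618.7073145174995 618.7073145174995 325.56754367833526 240.046870416143 [[ 0.66479334  0.74672018 -0.02141919]
 [ 0.43736871 -0.41230692 -0.79919435]
 [-0.60560583  0.521931   -0.60069094]] [-0.38184471 -0.14323199  2.00173399]
top 601.4793678480482 601.4793678480482 317.07560355057933 248.6544895591414 [[ 1.43593649e-02 -9.99896782e-01 -4.83293617e-04]
 [-9.95161558e-01 -1.42443753e-02 -9.72140469e-02]
 [ 9.71971285e-02  1.87688721e-03 -9.95263380e-01]] [0.03427724 0.5623761  1.40336671]
```

View pics/scene0.png

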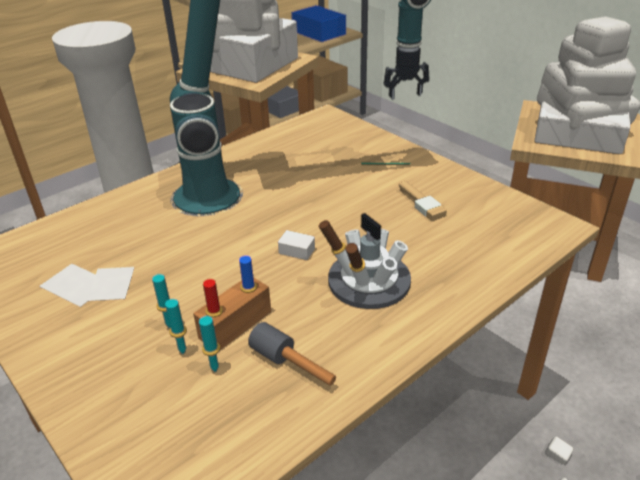

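View pics/top0.png

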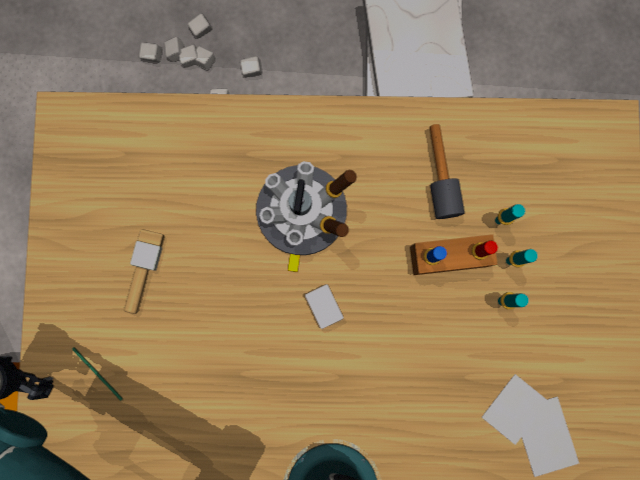

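```bash
cat > h.py <<'E'
import numpy as np,cv2
from workcell import bot
from scipy.spatial.transform import Rotation as Ro
def ray(c,u,v,z):
    R=np.array(c["R"]);t=np.array(c["t"]);C=-R.T@t
    d=R.T@np.array([(u-c["cx"])/c["fx"],(v-c["cy"])/c["fy"],1]);return C+d*(z-C[2])/d[2]
def proj(c,X):
    p=np.array(c["R"])@np.array(X)+np.array(c["t"]);return np.array([c["fx"]*p[0]/p[2]+c["cx"],c["fy"]*p[1]/p[2]+c["cy"]])
def crop(c,x0,y0,x1,y1,k,name):
    im=c["pixels"][y0:y1,x0:x1,::-1];im=cv2.resize(im,None,fx=k,fy=k,interpolation=cv2.INTER_CUBIC)
    for u in range((x0+9)//10*10,x1,10):cv2.putText(im,str(u),((u-x0)*k,8),0,.3,(255,255,255),1);cv2.line(im,((u-x0)*k,10),((u-x0)*k,14),(255,255,255),1)
    for v in range((y0+9)//10*10,y1,10):cv2.putText(im,str(v),(0,(v-y0)*k+4),0,.3,(255,255,255),1)
    cv2.imwrite("pics/"+name+".png",im)
E
python3 - <<'E'
from h import *
t=bot.read_camera("top");s=bot.read_camera("scene")
crop(t,400,190,550,315,5,"tb");crop(t,245,150,365,280,5,"tc")
crop(s,140,240,290,385,5,"sb");crop(s,310,200,430,310,6,"sc")
st=bot.read_state();print(Ro.from_rotvec(st["tcp_rot"]).as_matrix().round(3))
E
```

```text
[[ 0.904 -0.001  0.429]
 [-0.429 -0.001  0.904]
 [-0.    -1.    -0.001]]
```

View pics/tb.png

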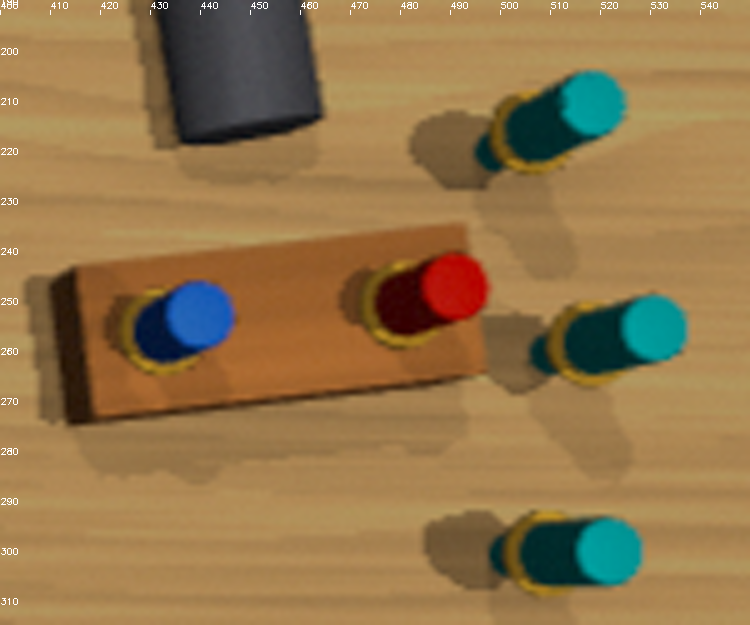

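View pics/tc.png

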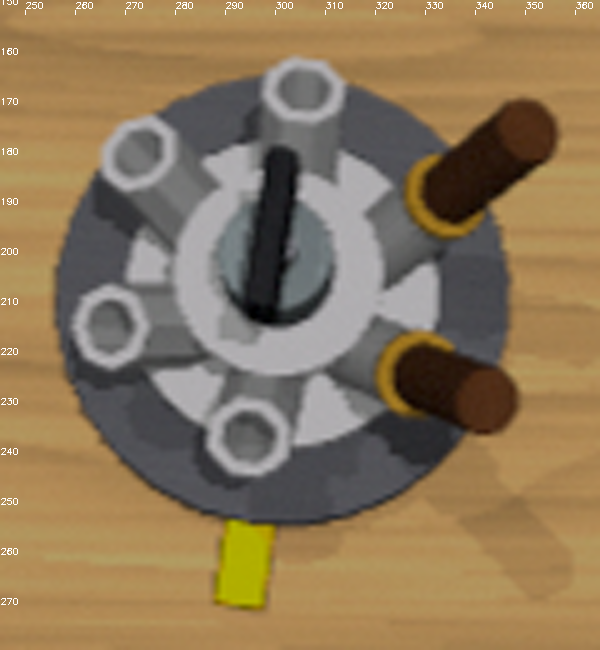

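View pics/sb.png

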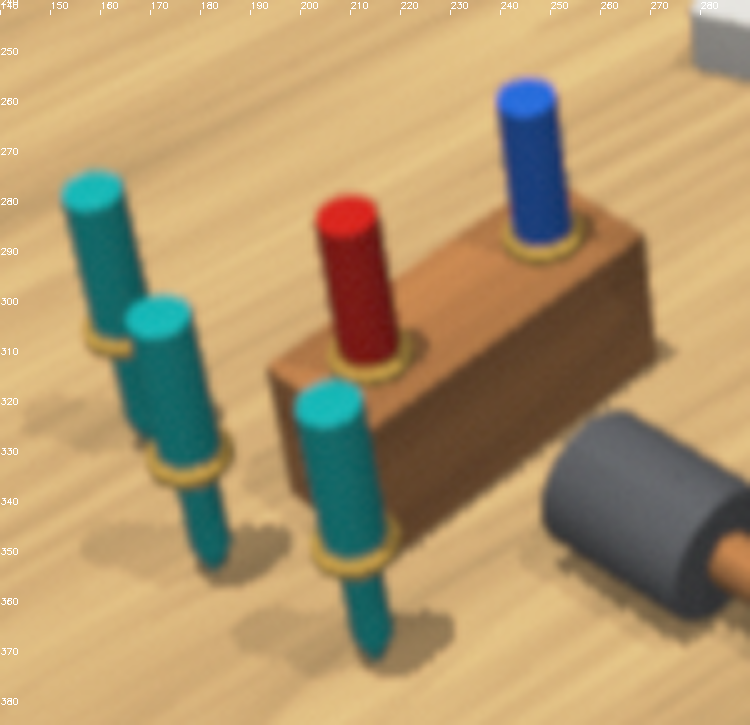

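View pics/sc.png

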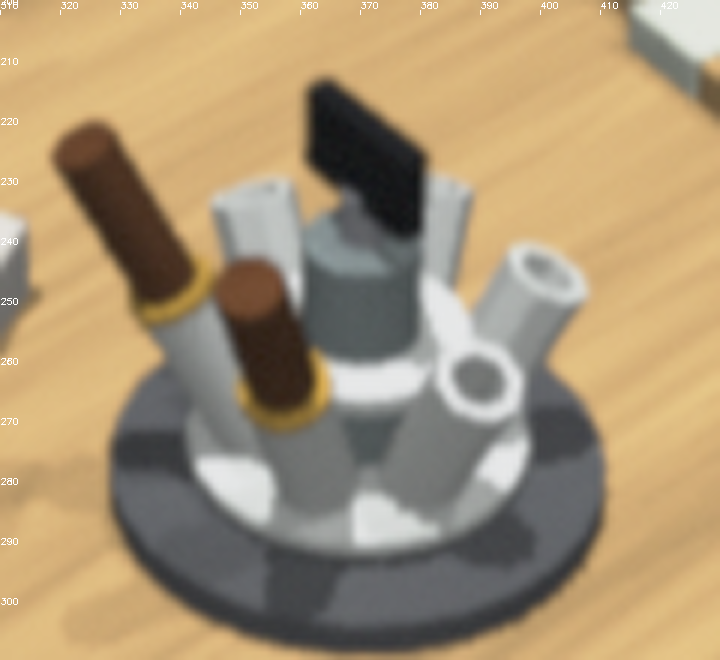

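Candidates for the chisel in the top view: red (489,247), blue rasp (440,253), and turquoise look-alikes (517,210), (529,255) and (521,299). The crop shows that only the one at (489,247) is red and stands in the block, so I choose that one. The empty front pocket is at (294,237), next to the pointer at (293,262). The next pocket is at (267,214).

Run:
```python
from h import *
np.set_printoptions(precision=4,suppress=True)
t=bot.read_camera("top");s=bot.read_camera("scene")
print("red top",ray(t,489,247,.175),ray(s,209.5,283,.175))
print("flange",ray(t,480.5,250.5,.089),"block",[ray(t,*p,.085)[:2] for p in((415.5,243),(491.5,235),(494,265),(418.5,273))])
print("turq",[ray(t,*p,.16)[:2] for p in((517,210),(529,255),(521,299))], ray(s,158,278,.16),ray(s,172,303,.16),ray(s,206,321,.16))
f=ray(t,294,237,.115);b=ray(t,305.5,167.5,.115);print("front",f,"back",b,"ax",(f+b)/2,np.linalg.norm(f-b),np.degrees(np.arctan2(*(b-f)[1::-1])))
l1=ray(t,266.7,215,.115);l2=ray(t,272.8,180.2,.115);print(l1,l2)
print("base disc z=.02: ",[ray(t,*p,.02)[:2] for p in((256,209),(347,209),(301,165),(301,255))])
print("bar",[ray(t,*p,.202)[:2] for p in((301,179),(297,213.5))], "pointer",ray(t,293.5,271,.015))
print("scene mouths",ray(s,401,245,.115),ray(s,390,262,.115))
```

```text
red top [ 0.5562 -0.3245  0.175 ] [ 0.5577 -0.3286  0.175 ]
flange [ 0.5569 -0.3296  0.089 ] block [array([ 0.5724, -0.1824]), array([ 0.5933, -0.3562]), array([ 0.5246, -0.361 ]), array([ 0.5039, -0.1891])]
turq [array([ 0.6394, -0.3906]), array([ 0.5417, -0.4147]), array([ 0.4469, -0.3957])] [ 0.4448 -0.3982  0.16  ] [ 0.5418 -0.4182  0.16  ] [ 0.6408 -0.3941  0.16  ]
front [0.5787 0.0942 0.115 ] back [0.7373 0.071  0.115 ] ax [0.658  0.0826 0.115 ] 0.16030391546812023 -8.303664025620206
[0.6276 0.1563 0.115 ] [0.7071 0.1443 0.115 ]
base disc z=.02:  [array([0.6563, 0.1907]), array([ 0.6595, -0.0283]), array([0.7657, 0.0842]), array([0.5468, 0.0805])]
bar [array([0.692 , 0.0781]), array([0.6183, 0.0852])] pointer [0.5086 0.0979 0.015 ]
scene mouths [0.7043 0.146  0.115 ] [0.7327 0.0755 0.115 ]
```

```bash
python3 -m jog '[[10,-40,15,-8,60],[23,-90,20,-16,60],[37,-138,20,-24,60],[50,-186,20,-32,60],[64,-234,20,-40,60],[78,-282,20,-48,60],[92,-330,20,-56,60],[106,-378,20,-64,60],[120,-426,20,-72,60],[134,-468,20,-81,60]]' 40
python3 -m jog '[[13,-46,0,-8,60],[26,-92,0,-16,60],[40,-138,0,-24,60],[53,-184,0,-32,60],[66,-230,0,-40,60],[80,-280,0,-48,60],[94,-330,0,-56,60],[108,-378,0,-64,60],[122,-426,0,-72,60],[133,-468,-15,-81,60]]'
python3 - <<'E'
from h import *
t=bot.read_camera("top");s=bot.read_camera("scene")
crop(t,400,190,550,315,5,"tb1")
crop(s,140,190,290,355,4,"sb1")
st=bot.read_state();print(st["time"],st["tool_pos"],Ro.from_rotvec(st["tcp_rot"]).as_matrix().round(3)[:,2],st["q"])
E
```

```text
time: 1.55
tool_pos: [0.4234, 0.1402, 0.2765]
tcp_rot: [-1.056, 1.42, -1.42]
wrist_force: [0.2, 0.4, -0.2]
width: 0.704
time: 2.8
tool_pos: [0.5574, -0.3286, 0.2628]
tcp_rot: [-0.148, -2.152, 2.155]
wrist_force: [0.8, 0.4, -0.1]
width: 0.704
2.9 [ 0.55572416 -0.32966733  0.25874866] [-0.134 -0.991  0.   ] [-5.73303621e-01  2.09850662e-01  1.66549864e+00 -1.38755278e-03
  1.26839586e+00  1.13197056e+00]
```

View pics/sb1.png

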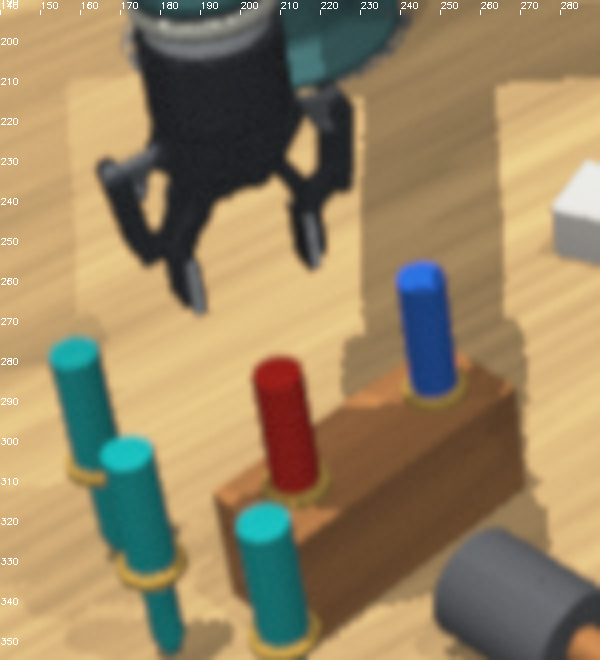

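View pics/tb1.png

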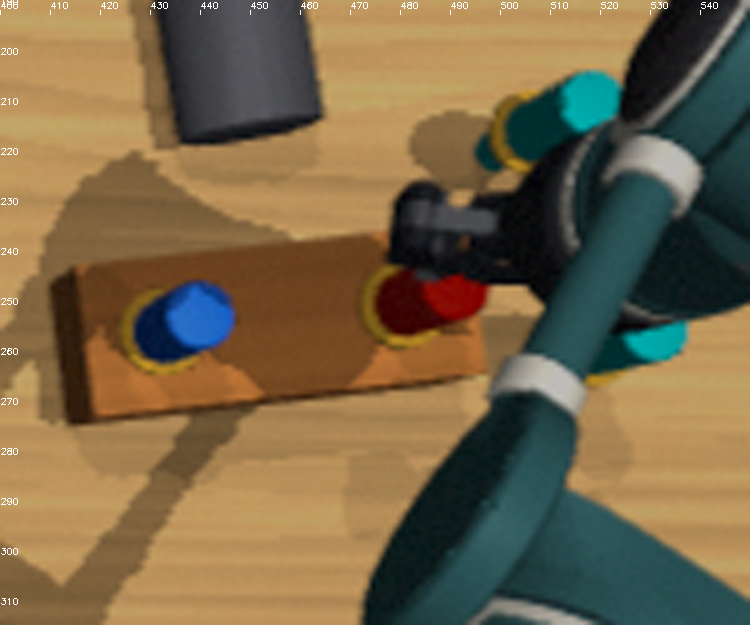

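```bash
python3 -m jog '[[0,2,-30,0,60],[0,2,-60,0,60],[0,2,-90,0,60],[0,2,-110,0,60],[0,2,-120,0,60],[0,2,-120,0,28],[0,2,-120,0,22],[0,2,-120,0,22],[0,2,-120,0,22],[0,2,-120,0,22]]' 45
python3 - <<'E'
from h import *
s=bot.read_camera("scene")
crop(s,140,190,290,355,4,"sb2")
st=bot.read_state();print(st["time"],st["tool_pos"],st["wrist_force"],st["width"])
E
```

```text
time: 4.15
tool_pos: [0.557, -0.3247, 0.1426]
tcp_rot: [-0.141, -2.155, 2.157]
wrist_force: [-0.7, -0.8, 4.2]
width: 0.342
4.2 [ 0.55698226 -0.32469525  0.1426176 ] [ 0.26277503 -1.28507474  5.3848886 ] 0.3399551094406562
```

View pics/sb2.png

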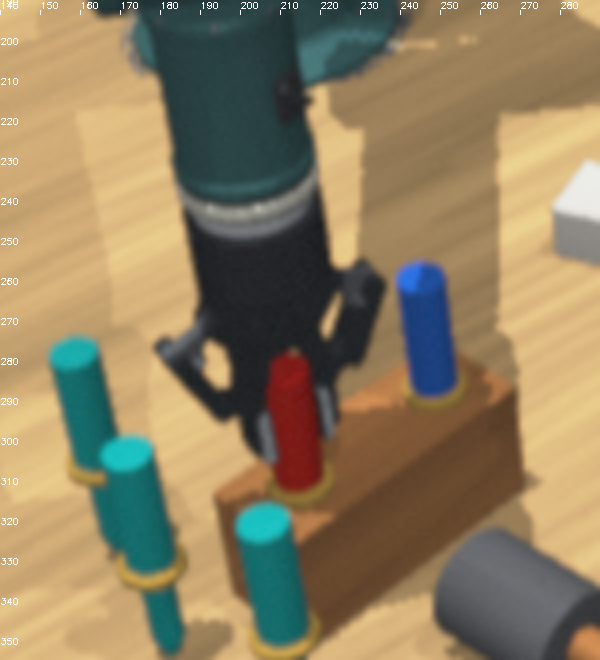

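```bash
python3 -m jog '[[0,0,15,0,22],[0,0,45,0,22],[0,0,85,0,22],[0,0,125,0,22],[0,0,165,0,22],[0,0,195,0,22],[-20,30,200,0,22],[-40,70,200,0,22],[-60,115,200,0,22],[-70,160,200,0,22]]' 45
python3 -m jog '[[0,45,0,0,22],[0,90,0,0,22],[0,135,0,0,22],[0,180,0,0,22],[0,220,0,0,22],[20,245,0,0,22],[50,255,0,0,22],[80,258,0,0,22],[92,258,-10,0,22],[92,258,-20,0,22]]'
python3 - <<'E'
from h import *
t=bot.read_camera("top");s=bot.read_camera("scene")
crop(s,270,130,430,310,4,"s3");crop(t,220,130,400,290,4,"t3")
st=bot.read_state();print(st["time"],st["tool_pos"],st["wrist_force"],st["width"],Ro.from_rotvec(st["tcp_rot"]).as_matrix().round(3)[:,2])
E
```

```text
time: 5.45
tool_pos: [0.4844, -0.1624, 0.3409]
tcp_rot: [-0.138, -2.155, 2.152]
wrist_force: [0.5, 1.4, -2.0]
width: 0.34
time: 6.7
tool_pos: [0.5777, 0.0937, 0.3198]
tcp_rot: [-0.136, -2.153, 2.154]
wrist_force: [-0.5, 0.4, -2.8]
width: 0.335
6.8 [0.5760674  0.0934859  0.31856967] [-0.03239844 -0.14544529 -3.21398731] 0.34104330302842395 [-0.129 -0.992  0.001]
```

View pics/s3.png

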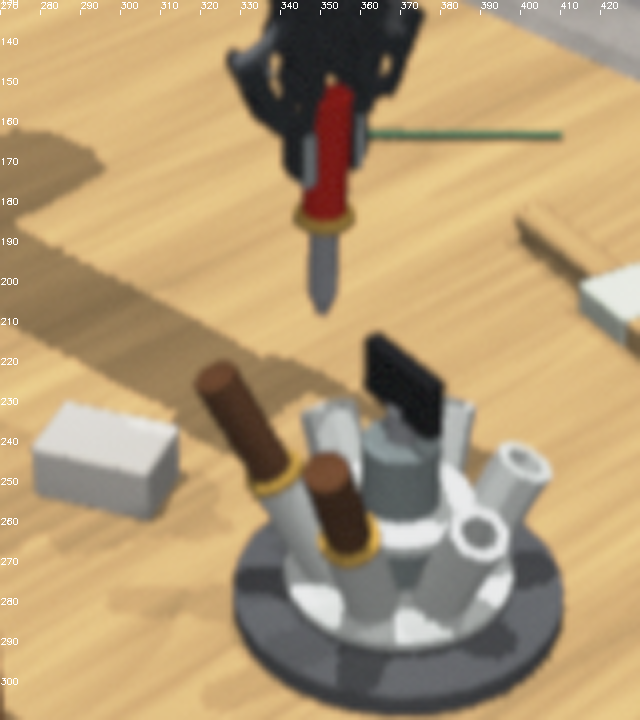

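View pics/t3.png

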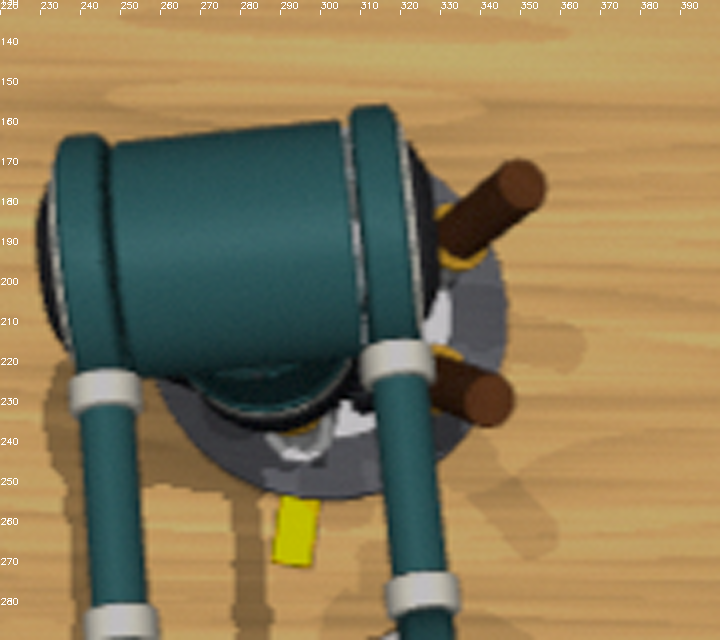

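Run:
```python
from h import *
s=bot.read_camera("scene")
p=np.array([.5760,.0935,.3186])
for d in(+.160-.1276,-.0576,-.1276):
    print(proj(s,p+[0,0,d]).round(1))
for nm,th in(("+5 out",5),("-5",-5)):
    a=np.radians(th);o=np.array([-.99,.139,0]);print(nm,[proj(s,p-[0,0,.006]+d*(np.sin(a)*o+np.cos(a)*np.array([0,0,1]))).round(1) for d in(.0384,-.0516,-.1216)])
from scipy.optimize import least_squares
# front mouth prediction
print("front mouth",proj(s,[.5785,.093,.115]))
```

```text
[351.9 152.7]
[351.7 184.6]
[351.6 207.9]
+5 out [array([351.1, 152.2]), array([352.8, 185.3]), array([354. , 209.6])]
-5 [array([352.7, 153.3]), array([350.7, 183.8]), array([349.2, 205.9])]
front mouth [352.01770834 232.28251178]
```

Run:
```python
from h import *
s=bot.read_camera("scene")
crop(s,325,140,385,215,8,"s3z")
```

```text
(no output)
```

View pics/s3z.png

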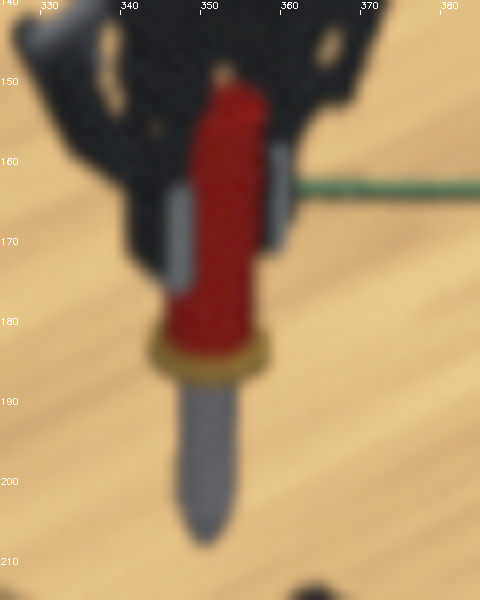

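```bash
python3 -m jog '[[4,0,-10,0,22],[9,-1,-20,0,22],[9,-1,-30,0,22],[9,-1,-40,0,22],[9,-1,-50,0,22],[9,-1,-58,0,22],[9,-1,-64,0,22],[9,-1,-68,0,22],[9,-1,-68,0,22],[9,-1,-68,0,22]]'
python3 - <<'E'
from h import *
s=bot.read_camera("scene");t=bot.read_camera("top")
crop(s,320,180,400,265,7,"s4z");crop(t,265,190,345,270,7,"t4z")
st=bot.read_state();print(st["time"],st["tool_pos"],st["wrist_force"],st["width"])
E
```

```text
time: 8.15
tool_pos: [0.5875, 0.0929, 0.2537]
tcp_rot: [-0.14, -2.155, 2.155]
wrist_force: [0.7, 0.8, -2.4]
width: 0.342
8.25 [0.58746901 0.09293097 0.2537568 ] [ 0.13446775 -0.24296391 -1.59756451] 0.3413754847510974
```

View pics/s4z.png

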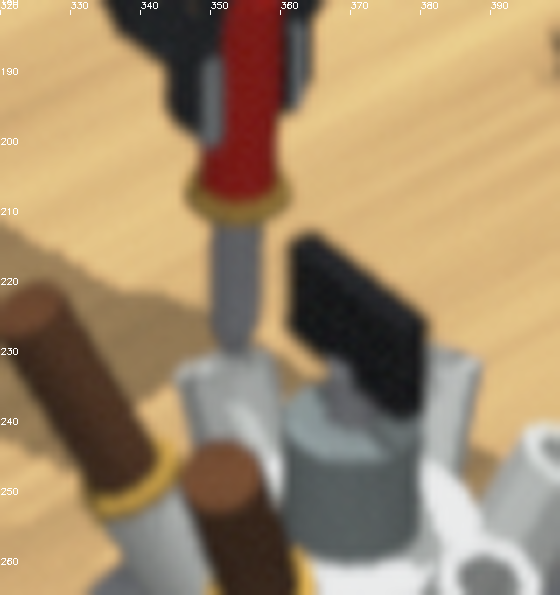

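View pics/t4z.png

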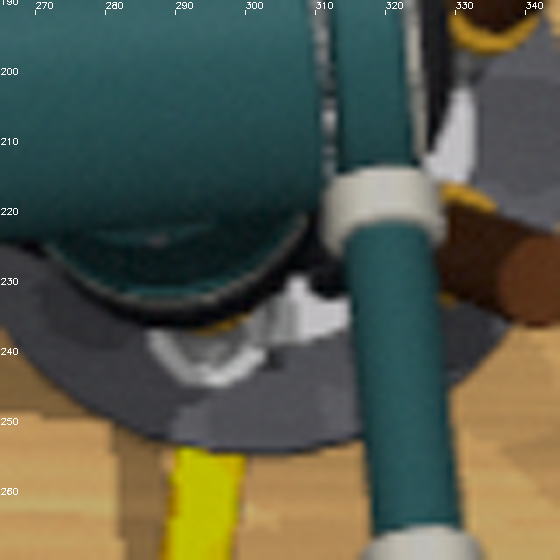

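```bash
python3 -m jog '[[-2,0,-6,0,22],[-3,0,-14,0,22],[-3,0,-22,0,22],[-3,0,-24,0,22],[-6,1,-25,0,22],[-9,1,-26,0,22],[-14,2,-27,0,22],[-20,3,-28,0,22],[-27,4,-30,0,22],[-27,4,-30,0,22]]' 25
python3 - <<'E'
from h import *
s=bot.read_camera("scene");t=bot.read_camera("top")
crop(s,320,160,400,265,6,"s5z")
st=bot.read_state();print(st["time"],st["tool_pos"],st["wrist_force"],st["torque"],st["width"])
E
```

```text
time: 9.5
tool_pos: [0.5609, 0.0971, 0.2249]
tcp_rot: [-0.142, -2.157, 2.156]
wrist_force: [4.1, -0.3, 4.2]
width: 0.339
9.6 [0.56102777 0.09703239 0.22454914] [ 3.79129555 -0.58785076  4.82285842] [-0.14668921 -1.03612879 -0.04630034] 0.33891549285664585
```

View pics/s5z.png

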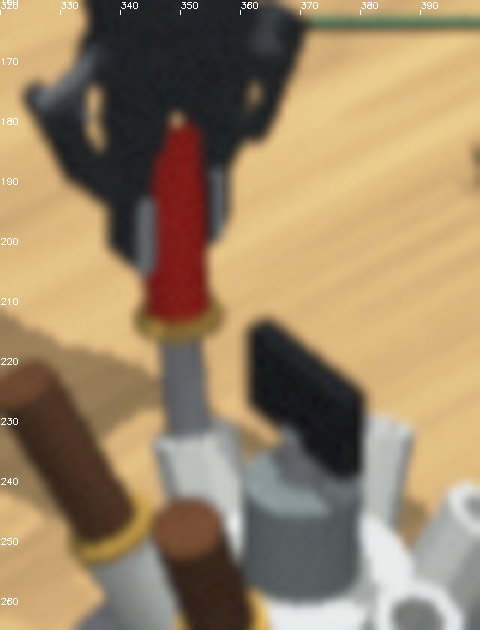

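```bash
python3 -m jog '[[-4,1,-2,0,22],[-9,1,-4,0,22],[-13,2,-6,0,22],[-17,2,-8,0,22],[-20,3,-11,0,22],[-24,3,-14,0,22],[-24,3,-14,0,22],[-24,3,-14,0,22],[-24,3,-14,0,22],[-24,3,-14,0,22]]' 20
python3 - <<'E'
from h import *
s=bot.read_camera("scene");t=bot.read_camera("top")
crop(s,320,160,400,265,6,"s6z");crop(t,265,190,345,270,7,"t6z")
st=bot.read_state();print(st["time"],st["tool_pos"],st["wrist_force"],st["torque"],st["width"])
E
```

```text
time: 10.85
tool_pos: [0.5351, 0.0998, 0.2082]
tcp_rot: [-0.136, -2.153, 2.154]
wrist_force: [0.4, 0.0, -1.7]
width: 0.342
10.95 [0.53515984 0.09983735 0.2082774 ] [ 0.74271911  0.21007189 -2.76625767] [-0.03912787 -0.08798574  0.03417074] 0.3379673857749907
```

View pics/s6z.png

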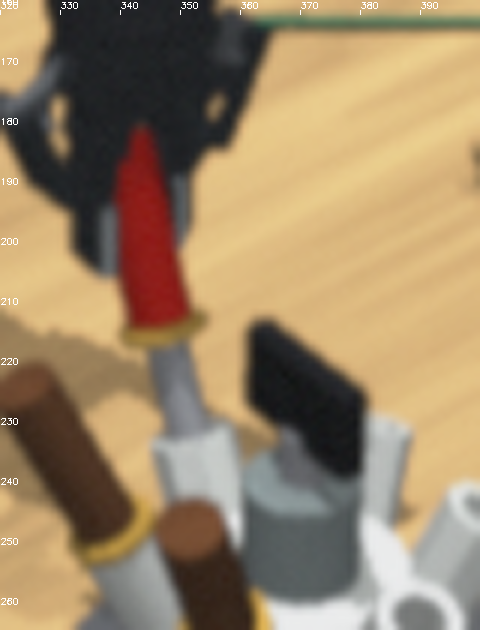

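View pics/t6z.png

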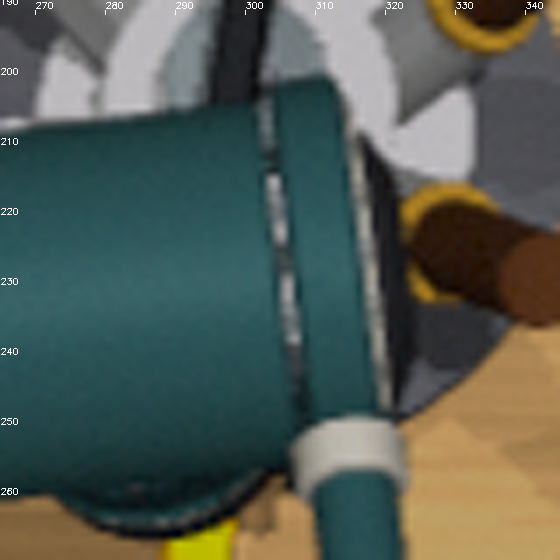

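```bash
python3 -m jog '[[3,0,-5,0,22],[5,-1,-10,0,22],[8,-1,-15,0,22],[10,-1,-20,0,22],[12,-2,-25,0,22],[15,-2,-30,0,22],[17,-2,-35,0,22],[19,-3,-38,0,22],[20,-3,-41,0,22],[20,-3,-41,0,22]]' 20
python3 - <<'E'
from h import *
s=bot.read_camera("scene")
crop(s,320,160,400,265,6,"s7z")
st=bot.read_state();print(st["time"],st["tool_pos"],st["wrist_force"],st["torque"],st["width"])
E
```

```text
time: 12.2
tool_pos: [0.5563, 0.0969, 0.1682]
tcp_rot: [-0.139, -2.155, 2.155]
wrist_force: [0.0, -0.3, -3.2]
width: 0.345
12.25 [0.55623371 0.09690076 0.16831485] [ 0.05137382 -0.56827843 -2.57003286] [ 0.01290924 -0.02496078  0.00109677] 0.3364663667539844
```

View pics/s7z.png

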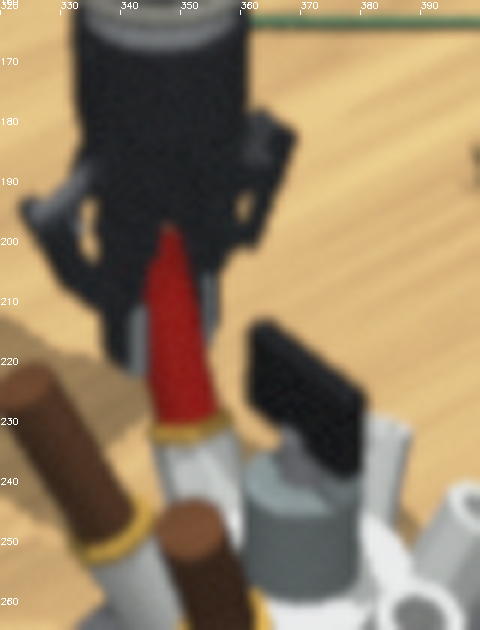

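```bash
python3 -m jog '[[1,0,-2,0,22],[2,0,-4,0,22],[3,0,-6,0,22],[3,0,-7,0,22],[3,0,-7,0,22],[3,0,-7,0,60],[3,0,-7,0,60],[3,0,-7,0,60],[3,0,-7,0,60],[3,0,-7,0,60]]' 20
python3 - <<'E'
from h import *
s=bot.read_camera("scene")
crop(s,320,160,400,265,6,"s8z")
st=bot.read_state();print(st["time"],st["tool_pos"],st["wrist_force"],st["torque"],st["width"])
E
```

```text
time: 13.5
tool_pos: [0.5591, 0.0968, 0.1608]
tcp_rot: [-0.138, -2.154, 2.155]
wrist_force: [0.1, -0.4, 0.8]
width: 0.703
13.55 [0.55913652 0.09683533 0.16088329] [ 0.63580441 -0.96283377  0.76413374] [ 0.00529358 -0.01421708 -0.03283657] 0.7016779846545043
```

View pics/s8z.png

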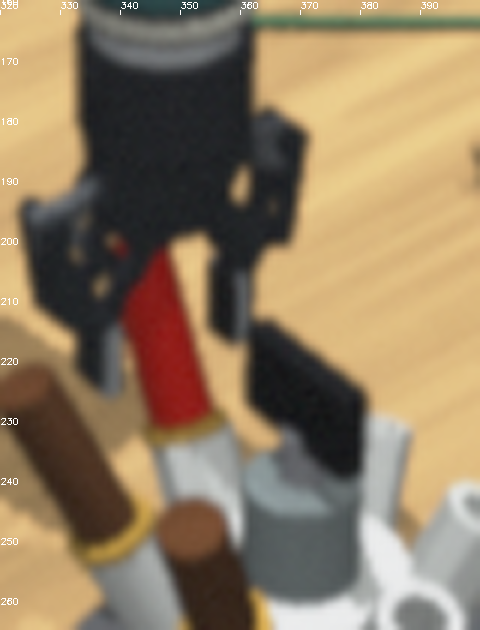

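```bash
python3 -m jog '[[0,0,20,0,60],[0,0,50,0,60],[0,0,85,0,60],[0,0,110,0,60],[0,0,120,0,60],[0,0,120,0,60],[0,0,120,0,60],[-30,0,120,0,60],[-70,0,120,0,60],[-70,0,120,0,60]]' 20
python3 - <<'E'
from h import *
s=bot.read_camera("scene");t=bot.read_camera("top")
crop(s,310,180,410,290,7,"s9z");crop(t,240,150,365,280,5,"t9z")
st=bot.read_state();print(st["time"],st["tool_pos"],st["wrist_force"],st["torque"],st["width"])
E
```

```text
time: 14.8
tool_pos: [0.4863, 0.0968, 0.2793]
tcp_rot: [-0.134, -2.153, 2.154]
wrist_force: [0.8, 0.8, -0.7]
width: 0.701
14.9 [0.4888482  0.09685303 0.28039605] [-0.40470414  0.12950599  0.09985552] [ 0.03359706  0.02688832 -0.01343909] 0.7023706686376486
```

View pics/s9z.png

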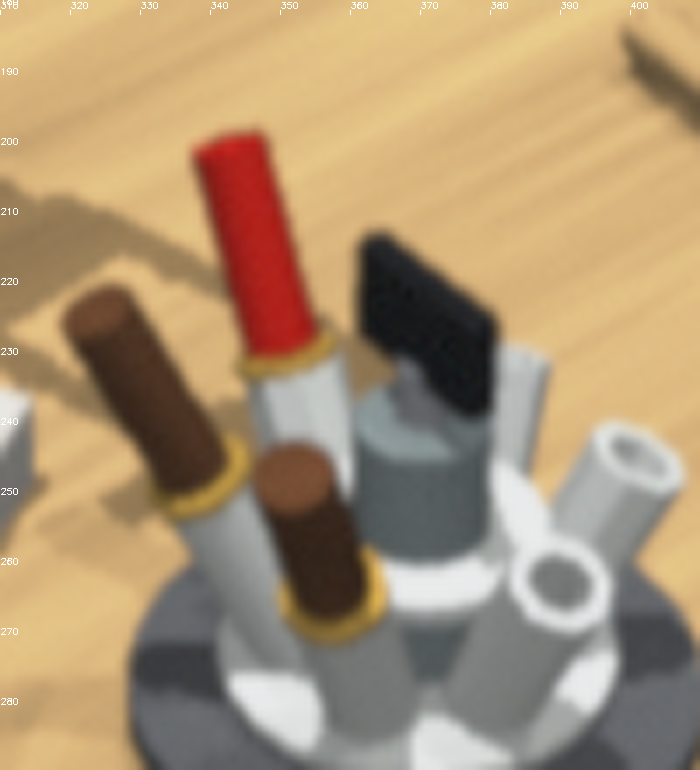

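View pics/t9z.png

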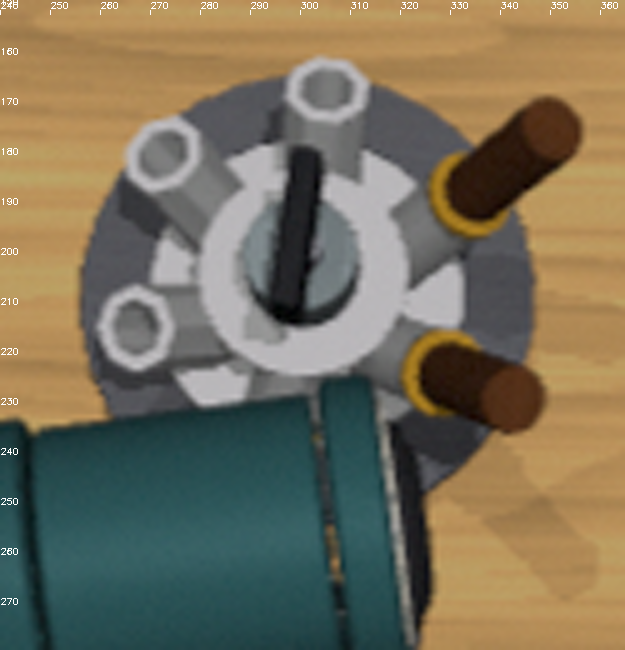

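Run:
```python
from h import *
s=bot.read_camera("scene")
o=np.array([-.990,.139,0]);a=np.sin(np.radians(25))*o+np.cos(np.radians(25))*np.array([0,0,1])
m=np.array([.6575,.082,.115])+.08*o
for d in(0,.006,.09,.095,.1): print(d,proj(s,m+d*a).round(1))
# other filled pockets (fixed handles) as a reference
for k in(1,2):
    r=Ro.from_euler('z',60*k,degrees=True).as_matrix();
    m2=np.array([.6575,.082,.115])+.08*(r@o);a2=r@a
    print(k,[proj(s,m2+d*a2).round(1) for d in(0,.09)])
```

```text
0 [352.  232.2]
0.006 [351.4 230.1]
0.09 [343.6 199.9]
0.095 [343.1 198. ]
0.1 [342.6 196.2]
1 [array([339. , 249.1]), array([323.4, 223.8])]
2 [array([357.5, 265.4]), array([351.3, 247.7])]
```

```bash
python3 -m jog '[[40,-4,0,0,60],[90,-8,0,0,60],[135,-12,0,0,60],[160,-15,0,1,60],[168,-15,0,1,60],[168,-15,-20,1,60],[168,-15,-45,1,60],[168,-15,-68,1,60],[168,-15,-82,1,60],[168,-15,-90,1,60]]' 80
python3 - <<'E'
from h import *
s=bot.read_camera("scene")
crop(s,310,160,420,270,6,"s10")
st=bot.read_state();print(st["time"],st["tool_pos"],st["wrist_force"],st["torque"],st["width"])
E
```

```text
time: 16.2
tool_pos: [0.656, 0.082, 0.1898]
tcp_rot: [-0.118, -2.163, 2.164]
wrist_force: [0.3, 0.4, 0.9]
width: 0.702
16.25 [0.6559764  0.08196633 0.18931212] [-3.94523412e-01 -1.19583996e-01 -2.15546904e-04] [-0.01301354  0.01966707  0.02149097] 0.704822516423185
```

View pics/s10.png

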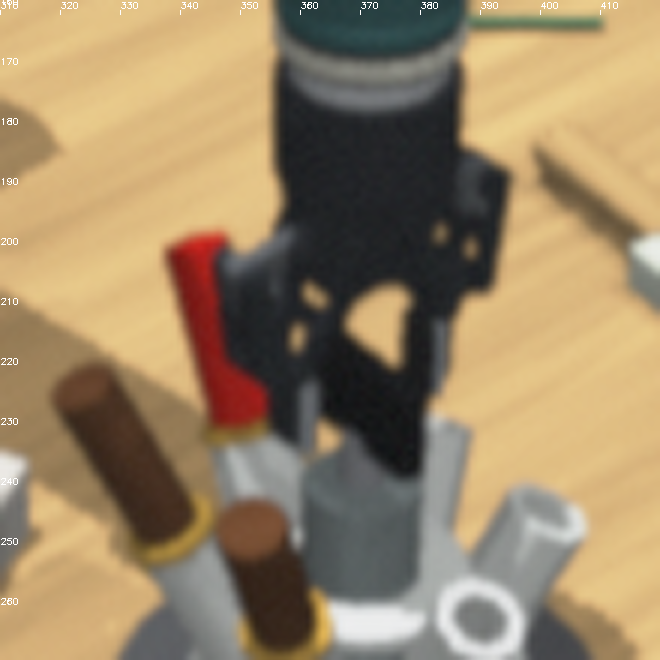

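```bash
python3 -m jog '[[0,0,2,0,12],[0,0,2,0,8],[0,0,2,0,8],[0,0,2,0,8],[0,0,2,0,8],[0,0,2,4,8],[0,0,2,8,8],[0,0,2,12,8],[0,0,2,16,8],[0,0,2,20,8]]' 80
python3 - <<'E'
from h import *
st=bot.read_state();print(st["time"],st["tool_pos"],st["wrist_force"],st["torque"],st["width"],Ro.from_rotvec(st["tcp_rot"]).as_matrix().round(3)[:,2])
E
```

```text
time: 17.5
tool_pos: [0.6582, 0.0835, 0.195]
tcp_rot: [-0.249, 2.095, -2.09]
wrist_force: [-0.6, 5.3, 3.7]
width: 0.151
17.5 [0.6581822  0.08345657 0.19502062] [-0.63336816  5.33472016  3.74894503] [ 0.62209453 -0.02359249 -0.26994391] 0.1508628847412385 [ 0.238 -0.971 -0.002]
```

```bash
python3 -m jog '[[0,0,0,4,8],[0,0,0,8,8],[0,0,0,12,8],[0,0,0,16,8],[0,0,0,20,8],[0,0,0,24,8],[0,0,0,28,8],[0,0,0,32,8],[0,0,0,36,8],[0,0,0,39,8]]' 80
python3 - <<'E'
from h import *
s=bot.read_camera("scene")
crop(s,310,160,420,290,5,"s11")
st=bot.read_state();print(st["time"],st["tool_pos"],st["wrist_force"],st["torque"],st["width"],Ro.from_rotvec(st["tcp_rot"]).as_matrix().round(3)[:,2])
E
```

```text
time: 18.75
tool_pos: [0.6581, 0.0836, 0.195]
tcp_rot: [-0.824, 1.67, -1.668]
wrist_force: [0.1, 6.3, 2.7]
width: 0.15
18.8 [0.65811232 0.08363331 0.1950238 ] [-0.22474631  5.78593108  3.16457807] [0.8075912  0.05874647 0.05721898] 0.1519077379410504 [ 0.797 -0.604  0.001]
```

View pics/s11.png

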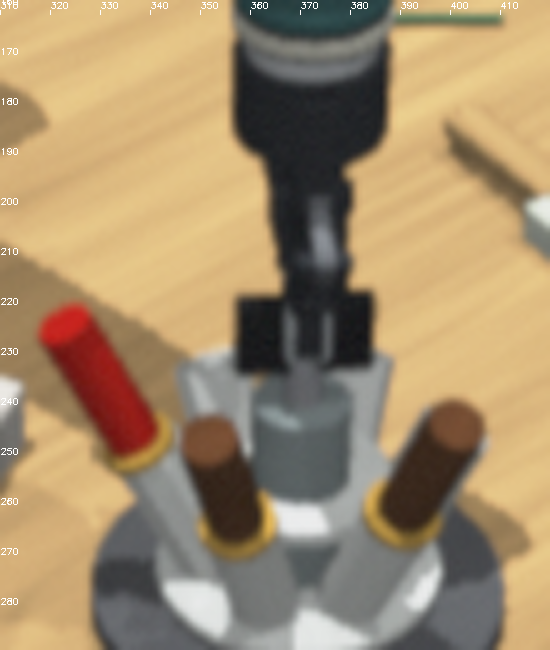

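```bash
python3 -m jog '[[0,0,0,0,40],[0,0,0,0,40],[0,0,0,0,40],[0,0,0,0,40],[0,0,20,0,40],[0,0,50,0,40],[0,0,80,0,40],[0,0,100,0,40],[0,0,110,0,40],[0,0,110,0,40]]' 
python3 -m jog '[[-40,0,10,0,40],[-90,0,20,0,40],[-140,0,20,0,40],[-180,20,20,0,40],[-200,50,20,0,40],[-220,90,20,0,40],[-240,130,20,0,40],[-240,170,20,0,40],[-240,200,20,0,40],[-240,200,20,0,40]]'
python3 - <<'E'
from h import *
s=bot.read_camera("scene");t=bot.read_camera("top")
crop(s,310,190,420,300,6,"s12");crop(t,240,150,365,280,5,"t12");cv2.imwrite("pics/t12full.png",t["pixels"][:,:,::-1])
st=bot.read_state();print(st["time"],st["tool_pos"],st["wrist_force"],st["width"])
E
```

```text
time: 20.05
tool_pos: [0.6575, 0.0819, 0.3041]
tcp_rot: [-0.825, 1.67, -1.671]
wrist_force: [-0.7, 0.9, -0.2]
width: 0.468
time: 21.3
tool_pos: [0.4163, 0.283, 0.3215]
tcp_rot: [-0.832, 1.67, -1.67]
wrist_force: [-1.2, 0.1, -0.4]
width: 0.467
21.4 [0.41664358 0.28135154 0.32188538] [0.16801292 0.98742946 0.76561068] 0.4698028672192802
```

View pics/s12.png

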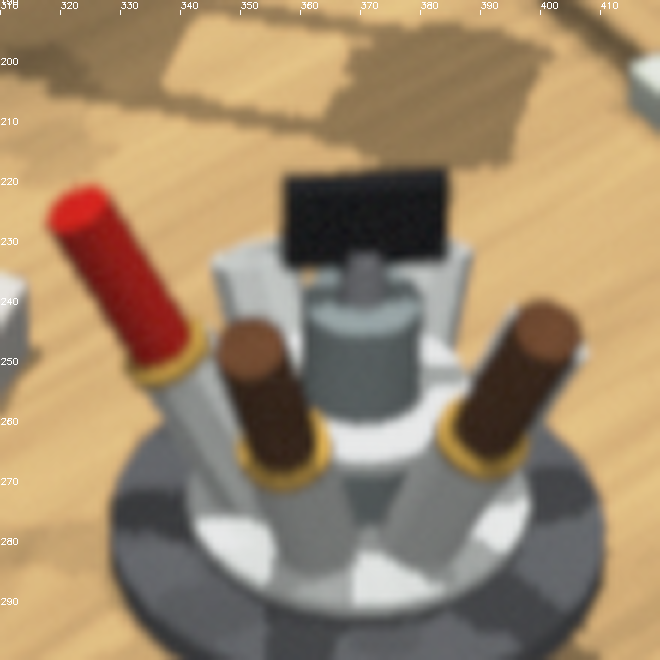

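View pics/t12.png

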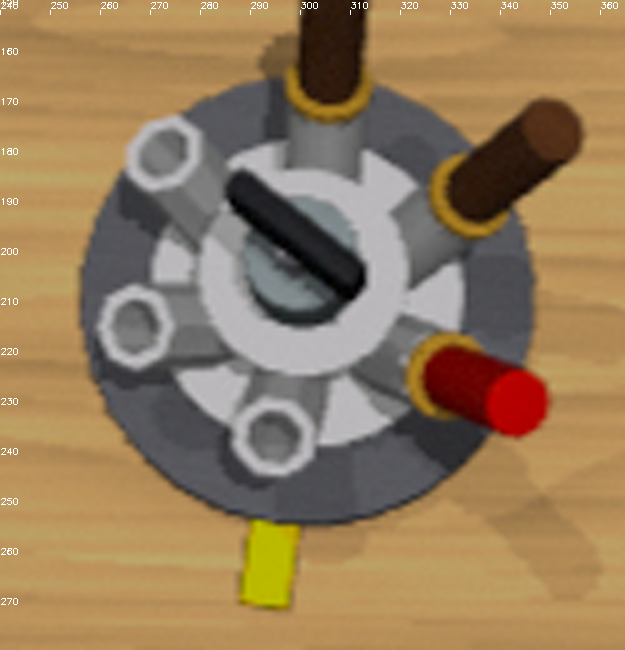

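View pics/t12full.png

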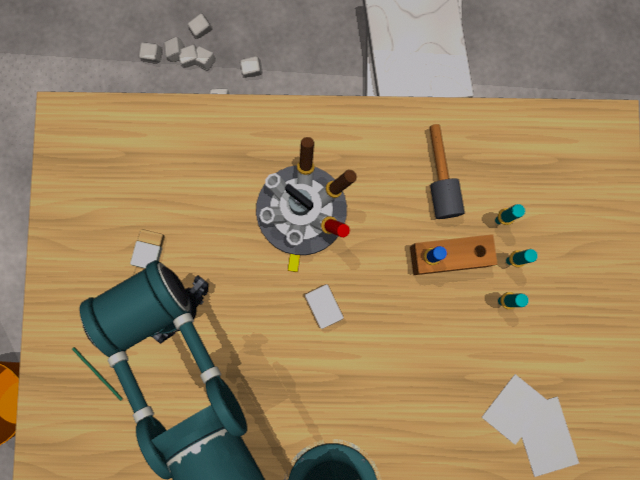

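```bash
python3 -c "
from workcell import bot
print(bot.finish_job())"
```

```text
the job is handed in; nothing more can be done
None
```

The job is done and handed in at about 21 s of the 59 s allowed; no verdict was reported.

- **Chisel:** I lifted the red-handled chisel out of the block and set its tip in the front pocket. I pivoted it in a light grip to the 25° lean, pushed it home until the grip slipped, and let go.
- **Carousel:** I gripped the hub bar, turned it 60° anticlockwise, released it and backed the arm well clear.

**Last checks**
- **Chisel seating:** The flange appears to sit on the rim. The handle top is within about 1 pixel (roughly 2 mm) of where a fully home chisel should appear in the scene view, so a gap smaller than that would not show. In the top view, its handle top lies about 2 pixels (3–4 mm) further out than the dark handle that stood there before. I put that down to play in the pocket, but I did not confirm it.
- **Carousel position:** The next empty pocket is at the pointer, at top-view pixel (294,237), the same place the first one was. The chisel is one step to its right.
- **Bystanders:** In the last top view the rasp, mallet, offcut and turquoise look-alikes are where they were. The brush was partly hidden by the arm, but the part in view had not moved.
- **Forces:** Wrist forces I read after each move stayed under 10 N.

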